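# Show the marker to the camera in the mirror

## Robot

A 6-joint arm with a two-finger parallel gripper is mounted at the origin on the work surface. World frame = base frame: x ahead of the robot, y to its left, z up, the work surface at z = 0. Lengths are in mm, angles in rad, forces in N, time in s.
With the tool pointing down it reaches from about 350 to 875 mm from the base axis. Payload 4.2 kg.
Tool frame: the origin (TCP) lies midway between the tips of the shut fingers; the grasp point (between the pads) lies 19 mm behind it; x points along the fingers, z is the direction in which the jaws open and shut, and the axes are right-handed (so a half turn about x gives the same grasp; the last joint's range is limited). The gripper opens to 87 mm and grips with 3 to 60 N. Pads are 19 mm wide; open, the fingers measure 117 mm over their backs; the gripper's body (75 mm by 190 mm) begins 51 mm behind the grasp point.
Start: joints at [-0.93, 0.385, 0.008, 0, -1.194, -0.259], TCP at [232.883, -579.969, 197.05] pointing down, gripper open.
Joint ranges: [-3.14, 3.14], [-1.21, 2.06], [-1.07, 1.41], [-3.16, 2.05], [-2.99, -0.16], [-3.1, 3.1]. Speed limits (rad/s): [2.79, 2.79, 3.14, 3.14, 3.14, 3.14].

## Interface

Orientations are given as a unit quaternion [x, y, z, w].
In Python, from station import sensors, get_image, ticket gives the robot as it stands.
- The arm moves only by the tool play_rows, never from a script. Its argument "series" is a list of rows, each a list of 7 numbers: the shift along the tool's x, y, z normalised to -1 to 1, where 1 is 0.2 m, then the turn, a rotation vector about the tool's x, y, z normalised to -1 to 1, where 1 is pi rad, then the opening, from 0 (shut) to 1 (fully open). In form: [[dx, dy, dz, rx, ry, rz, jaw], ...]. A call has exactly 8 rows; each row shifts and turns the commanded pose from where the row before left it, along the tool's axes as they then stand; what a row does not reach is not made up. A row lasts 1/8 s, in which the tool goes at most 62.5 mm and 10.7 degrees, less where a joint would pass 70% of its speed; a pose out of reach is approached as far as the arm can. A call with a number of a shift or a turn outside -1 to 1 is refused whole. A call with a gripper value outside its range is refused whole. The fingers move at their own pace and stop on an object; "force" is the grip in N (left out, the last holds). Time passes only in rows, so rows that do not move let the fingers close, or fill a call up. It gives the time, the measured TCP pose, the force and the opening at its end, in the units of the state.
- sensors.read_state(): the state, without advancing time (a new reading comes with each control period).
- get_image(name): name is "scene" or "top" or "wrist"; returns a dict with "color" (480x640x3 uint8, blue, green, red), "range_z" (480x640 float32, mm along the optical axis (not along the pixel's ray), 0 where there is no reading), "K" (3x3 intrinsics, pixels), "R" (3x3) and "t" (3): a world point X has camera coordinates R X + t. Camera axes: x right, y down, z forward; pixel columns grow to the right and rows downward; lengths in mm; the calibration is good to about 2 mm. A picture is of the moment at which its call begins.
- ticket.close_job(): hands the job in, once; it reports no verdict.
The state is a dict: "t": time; "joints": joint angles; "dq": joint speeds; "joint_efforts": joint torques, N m; "position": TCP position; "eef_rot": TCP orientation; "force": force on the tool from outside, world axes, zero at the start; "ft_torque": the same for the moment, N m; "opening": opening from 0.0 (shut) to 1.0 (fully open).
Only numpy, scipy, OpenCV 4.12 (cv2) and the standard library are available. Lean on these libraries where they do the work, as an engineer would, in place of code of your own. Each camera call takes 0.05 s, during which the arm holds its last target.

## Task

Stand the marker post upright in the clear round dish and let go of it. Then take the bar on top of the sprung mirror and turn the mirror until the little camera on the rail sees the head of the post in the middle of the mirror; finish while still holding the mirror steady at that angle, because it springs back when released. Leave the dropper bottle and the torch where they are.

Things in the scene. Friction and masses are not known exactly. Their poses are not given: they have to be found in the camera images.
- post_head (a point): Centre of the head of the loose metal marker post, which stands upright on the bench at the start (0.14 kg). Post 110 mm tall in all: round foot 44 mm across and 12 mm thick, rod 12 mm across, and at the top a plain round head 28 mm across and 36 mm tall, the place to grip it. This point is on the post's axis, 92 mm above its underside and 18 mm below its top. z axis along the post, up.
- post: The same marker post; origin at the centre of the underside of its foot.
- dish_floor (a point): Centre of the inner floor of the clear round dish, 23 mm above the bench; z up. The dish is 136 mm across outside, 130 mm inside, its rim 17 mm above this floor; the dish is fixed on a fixed white square pad, 160 mm wide and 18 mm thick.
- lens (a point): Centre of the front of the camera's lens, 113 mm above the bench. The small grey camera (50 mm cube, its top 138 mm above the bench) is fixed at one end of an aluminium rail (240 by 50 mm, 12 mm high) and looks level along the rail at the middle of the mirror, 118 mm away.
- pivot (a point): Middle of the mirror's reflecting face, 113 mm above the bench, at the other end of the rail. It lies on the vertical axis about which the mirror turns, so it does not move.
- mirror_grip (a point): Centre of the grey grip bar on top of the mirror, 179 mm above the bench, on the turning axis (66 mm above pivot). The bar is 44 mm long, 14 mm thick and 28 mm high. Its length (y axis) lies parallel to the mirror face, its thickness is along x; the x axis is the direction in which the reflecting face looks. The upright mirror below it is 66 mm wide and 76 mm high, its top 28 mm below this point.
- mirror (a joint): Angle of the mirror about its vertical axis, rad, 0 to 1.4, growing counter-clockwise seen from above. At 0, where its spring holds it, the face looks almost at the camera: its normal is 0.14 rad counter-clockwise of the direction from the pivot to the lens. The spring pulls back towards 0 with 0.03 N m at 0 rising to 0.11 N m at 1.4.
- sight_line (a point): No solid thing: the camera's line of sight after the mirror. Origin at pivot, x axis level along the reflected line of sight (it turns twice as far as the mirror), z up. The camera sees in the middle of the mirror whatever this x axis passes through.
- dropper: Bystander: white dropper bottle standing on the bench, 34 mm across, 105 mm tall; origin at the centre of its underside.
- torch: Bystander: pocket torch lying on the bench, 115 mm long along its x axis, 32 mm thick; origin near its middle at bench level.
Not all that is in view belongs to the job. What is shaped like the post but green is not meant. What is shaped like the part that bears lens but green is not meant.

How it is judged (in metres and radians):
On the way:
1. the marker post stands upright in the dish, released (z of post_head in the frame of dish_floor between 0.085 and 0.098 m and horizontal distance between post_head and dish_floor below 0.046 m and angle between post_head's own z axis and vertical below 0.1 rad and contact force between the fingers and post below 0.1 N and linear speed of post below 0.02 m/s), for 0.3 s.
At the end, for the whole second after the job is handed in: The post stands upright (within 0.1 rad) on the dish's floor, released and at rest; the reflected line of sight passes within 14 mm of the axis of the post's head (that is, it meets the 28 mm head); the fingers are holding the mirror (over 0.3 N) and it is still (all of step 1 and y of post_head in the frame of sight_line between -0.014 and 0.014 m and x of post_head in the frame of sight_line above 0.05 m and contact force between the fingers and mirror above 0.3 N and velocity of joint mirror between -0.05 and 0.05 rad/s); the arm keeps its last pose, push and grip.
It fails at once if the dropper was disturbed (moved over 30 mm) (distance of dropper from where it was at the start of the episode above 0.03 m).
It fails at once if the torch was disturbed (moved over 30 mm) (distance of torch from where it was at the start of the episode above 0.03 m).
It also fails if it takes over 48 s, if anything falls off the work surface, if the arm or the gripper's body presses on something with over 40 N, if the wrist force passes 120 N, or if a joint passes its speed limit or range.

## Working session

There is one attempt and no reset: what is moved stays moved. The work goes in short steps, Python scripts to look and compute and a tool call to move; the robot and the scene stay as the last step left them, time stands still between calls to the robot, and variables do not carry over. Pictures are saved under pics/ and viewed, and the job is handed in when it is done.

Besides the shell and the picture viewer there is one more tool, called as name([rows], argument=value, ...), one row to a line, values as JSON. play_rows: Moves the arm, as the interface text tells. Its arguments: {"type":"object","properties":{"series":{"type":"array","items":{"type":"array","items":{"type":"number","minimum":-1,"maximum":1}}},"force":{"type":"number"}},"required":["series"]}

```bash
mkdir -p pics; ls
python3 - <<'E'
from station import sensors,get_image
import cv2,numpy as np
s=sensors.read_state();print({k:np.round(v,3).tolist() for k,v in s.items()})
for n in ["scene","top","wrist"]:
    d=get_image(n);cv2.imwrite(f"pics/{n}0.png",d["color"]);np.savez(f"{n}0.npz",**d)
    C=-d["R"].T@d["t"];print(n,C.round(),d["K"].round(1).tolist(),d["R"].round(2).tolist())
E
```

```text
pics
{'t': 0.0, 'joints': [-0.93, 0.386, 0.007, -0.001, -1.194, -0.259], 'dq': [0.001, -0.0, -0.001, -0.0, -0.001, -0.001], 'joint_efforts': [-0.0, -39.067, 18.74, 4.22, 0.011, -0.0], 'position': [232.631, -579.377, 195.914], 'eef_rot': [-0.585, 0.396, 0.586, 0.397], 'force': [-0.428, 1.076, -0.264], 'ft_torque': [-0.037, 0.007, 0.033], 'opening': 0.998}
scene [1299.  414.  821.] [[446.6, 0.0, 313.6], [0.0, 446.6, 246.8], [0.0, 0.0, 1.0]] [[-0.41, 0.91, 0.02], [0.53, 0.25, -0.81], [-0.74, -0.32, -0.59]]
top [ 227.   37. 1349.] [[462.0, 0.0, 328.7], [0.0, 462.0, 235.1], [0.0, 0.0, 1.0]] [[-0.02, -1.0, -0.01], [-0.99, 0.02, -0.17], [0.17, 0.0, -0.99]]
wrist [ 167. -607.  384.] [[386.9, 0.0, 322.8], [0.0, 386.9, 239.0], [0.0, 0.0, 1.0]] [[-0.37, 0.93, 0.0], [0.9, 0.36, 0.26], [0.24, 0.1, -0.96]]
```

View pics/scene0.png

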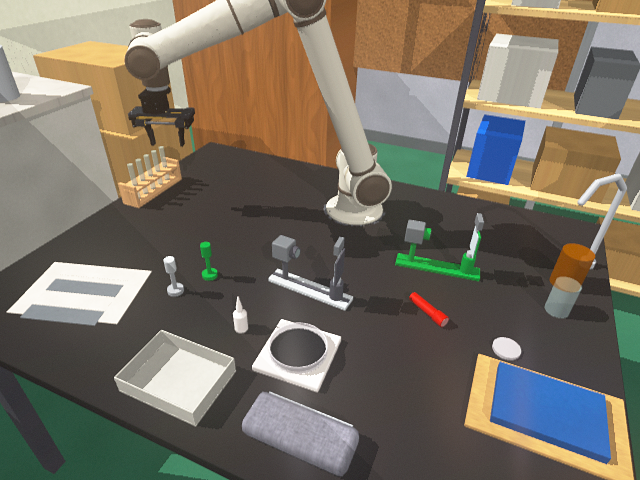

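View pics/top0.png

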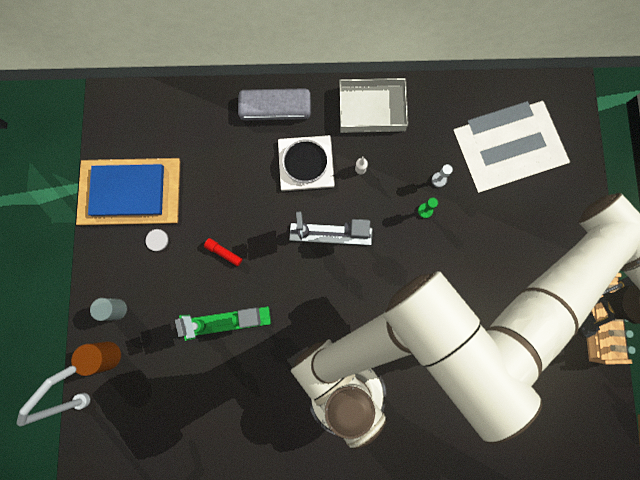

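View pics/wrist0.png

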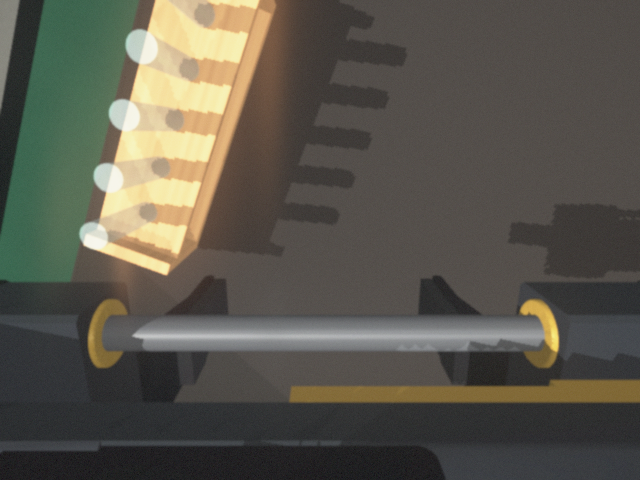

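The scene view shows two post shapes: a grey one at (173,275) and a green one at (208,260). It also shows two camera rails: aluminium at (310,275) and green at (440,250). The grey post and the aluminium rail fit the description. In the top view they are the post at (442,176), the rail at (330,232) with the mirror at its left end, and the dish at (305,162). I'll enlarge these and take measurements.

```bash
cat > h.py <<'E'
import numpy as np,cv2
def load(n): return dict(np.load(n+'.npz'))
def ray(d,uv,z):
    C=-d["R"].T@d["t"]; v=d["R"].T@np.linalg.inv(d["K"])@np.array([uv[0],uv[1],1.]); return C+v*(z-C[2])/v[2]
def cloud(d):
    v,u=np.mgrid[:480,:640]; z=d["range_z"]; p=np.stack([u*z,v*z,z],-1)@np.linalg.inv(d["K"]).T
    p[...,0]=(u-d["K"][0,2])*z/d["K"][0,0];p[...,1]=(v-d["K"][1,2])*z/d["K"][1,1]
    return (p-d["t"])@d["R"]
def proj(d,X): 
    c=d["K"]@(d["R"]@np.array(X)+d["t"]);return c[:2]/c[2]
E
python3 - <<'E'
from h import *
t=load('top0');s=load('scene0')
a=cv2.resize(t["color"][120:260,270:470],(800,560),interpolation=cv2.INTER_NEAREST)
b=cv2.resize(s["color"][225:395,150:370],(776,600),interpolation=cv2.INTER_NEAREST)
cv2.imwrite('pics/ct.png',a);cv2.imwrite('pics/cs.png',b)
for n,d in (('top',t),('scene',s)):
    P=cloud(d);ok=d["range_z"]>0
    P0=P[ok];print(n,'bench z',np.median(P0[(abs(P0[:,2])<15),2]))
    m=((P[...,2]>6)&ok&(P[...,0]>250)&(P[...,0]<720)&(P[...,1]>-380)&(P[...,1]<250)).astype(np.uint8)
    k,l,st,c=cv2.connectedComponentsWithStats(m)
    for i in range(1,k):
        if st[i,4]>30:
            q=P[l==i];top=q[q[:,2]>np.percentile(q[:,2],97)-4]
            print(st[i],'ctr',np.median(q,0).round(),'zmax',np.percentile(q[:,2],98).round(),'topc',top.mean(0).round(), d["color"][l==i].mean(0).round())
E
```

```text
top bench z 0.11189404449924004
[ 278  145   56   46 2231] ctr [654. 109.  22.] zmax 41.0 topc [651. 111.  40.] [118. 121. 122.]
[355 156  12  18 152] ctr [648. -55.  52.] zmax 97.0 topc [654. -57.  98.] [163. 171. 174.]
[432 165  20  25 267] ctr [ 609. -287.   22.] zmax 113.0 topc [ 613. -289.  111.] [175. 177. 172.]
[418 198  21  21 252] ctr [ 515. -240.   23.] zmax 113.0 topc [ 518. -243.  111.] [ 58. 146.  37.]
[ 289  212   83   34 1613] ctr [449.  29.  16.] zmax 194.0 topc [461. 118. 193.] [157. 158. 153.]
[ 519  245   82   49 2254] ctr [ 275. -336.  630.] zmax 655.0 topc [ 254. -303.  653.] [183. 200. 202.]
[393 272  65  24 831] ctr [261. -93. 720.] zmax 735.0 topc [255. -87. 733.] [151. 164. 168.]
scene bench z -0.5559325326088882
[ 180    0   61   54 2123] ctr [ 284. -324.  604.] zmax 652.0 topc [ 256. -298.  651.] [174. 188. 194.]
[281   0  36  20 495] ctr [268. -83. 659.] zmax 674.0 topc [270. -81. 672.] [76. 87. 99.]
[ 268  235   85   74 2285] ctr [468.  32.  44.] zmax 191.0 topc [470. 118. 191.] [146. 144. 143.]
[200 241  17  38 337] ctr [ 529. -242.   55.] zmax 110.0 topc [ 526. -245.  109.] [ 63. 151.  33.]
[163 256  21  39 382] ctr [ 622. -287.   55.] zmax 111.0 topc [ 618. -290.  109.] [175. 175. 173.]
[233 296  15  36 338] ctr [666. -52.  47.] zmax 97.0 topc [659. -57.  97.] [207. 212. 219.]
[ 260  319   81   60 2679] ctr [665. 114.  22.] zmax 39.0 topc [653. 107.  38.] [136. 138. 142.]
```

View pics/ct.png

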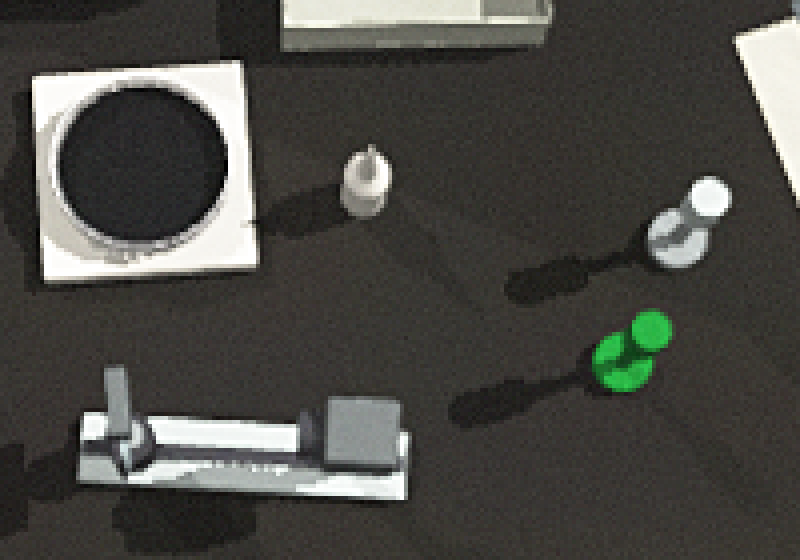

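View pics/cs.png

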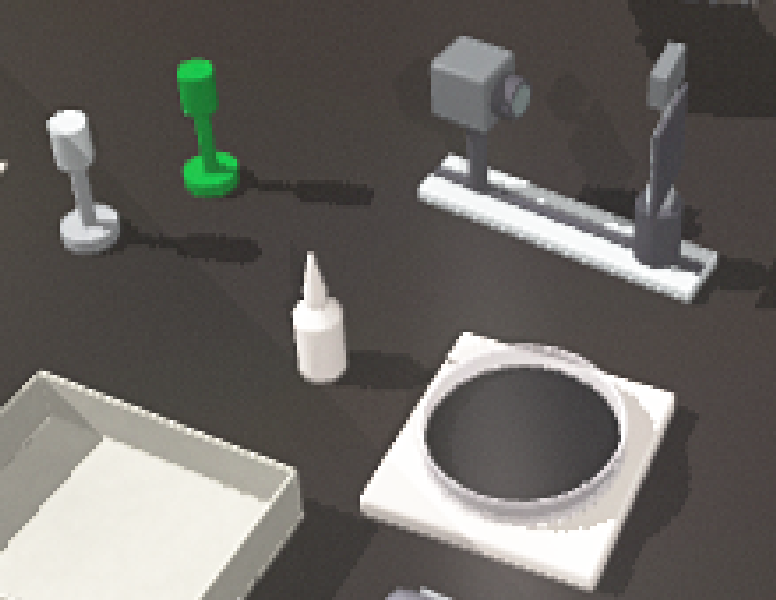

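The crops confirm it: grey post, clear dish on its white pad, aluminium rail with a grey camera on the -y side and the mirror with its bar on the +y side. Next I'll measure precisely by casting rays from both views.

```bash
cat > meas.py <<'E'
from h import *
t=load('top0');s=load('scene0')
def rc(d,box,f,z):
    x0,y0,x1,y1=box;c=d["color"][y0:y1,x0:x1].astype(int);m=f(c).astype(np.uint8)
    k,l,st,ce=cv2.connectedComponentsWithStats(m);i=1+np.argmax(st[1:,4])
    cn=max(cv2.findContours((l==i).astype(np.uint8),cv2.RETR_EXTERNAL,cv2.CHAIN_APPROX_NONE)[0],key=cv2.contourArea)[:,0]+[x0,y0]
    return np.array([ray(d,p,z)[:2] for p in cn],np.float32),st[i],ce[i]+[x0,y0],ray(d,ce[i]+[x0,y0],z)
br=lambda c:c.min(-1)>150
# dish pad
for n,d,b in (('top',t,(272,130,340,196)),('scene',s,(245,315,350,390))):
    p,st,ce,_=rc(d,b,lambda c:c.min(-1)>120,18);print(n,'pad',cv2.minAreaRect(p),st)
    # dark floor ellipse
    x0,y0,x1,y1=b
p,st,ce,_=rc(t,(285,140,326,184),lambda c:c.max(-1)<70,23);print('floor top',cv2.minEnclosingCircle(p),cv2.fitEllipse(p))
p,st,ce,_=rc(s,(268,325,329,370),lambda c:c.max(-1)<90,23);print('floor scene',cv2.minEnclosingCircle(p),cv2.fitEllipse(p))
# post top
p,st,ce,w=rc(t,(438,160,458,176),lambda c:c.min(-1)>205,110);print('head top',w.round(1),st,cv2.minEnclosingCircle(p))
p,st,ce,w=rc(s,(160,250,185,264),lambda c:c.min(-1)>205,110);print('head scene',w.round(1),st,cv2.minEnclosingCircle(p))
# rail
p,st,ce,w=rc(t,(284,205,378,250),lambda c:c.min(-1)>75,12);print('rail top',cv2.minAreaRect(p),st)
# cam top by depth
for n,d,z,lo in (('top',t,138,(40,30)),('scene',s,138,(40,30))):
    P=cloud(d);m=(abs(P[...,2]-138)<5)&(P[...,0]>420)&(P[...,0]<520)&(P[...,1]>-120)&(P[...,1]<40)
    v,u=np.nonzero(m);q=np.array([ray(d,(a,b),138)[:2] for a,b in zip(u,v)],np.float32);print(n,'cam',q.mean(0),cv2.minAreaRect(q),len(q))
    m=(abs(P[...,2]-193)<4)&(P[...,0]>420)&(P[...,0]<520)&(P[...,1]>60)&(P[...,1]<160)
    v,u=np.nonzero(m);q=np.array([ray(d,(a,b),193)[:2] for a,b in zip(u,v)],np.float32);print(n,'bar',q.mean(0),cv2.minAreaRect(q),len(q))
E
python3 meas.py
```

```text
top pad ((674.413330078125, 107.42759704589844), (161.28347778320312, 160.88360595703125), 3.099642515182495) [   6    5   57   55 1426]
scene pad ((679.8770141601562, 109.93879699707031), (177.75234985351562, 161.60879516601562), 3.1686949729919434) [   7    4   89   71 2497]
floor top ((677.0013427734375, 108.15196228027344), 62.696815490722656) ((677.5546875, 108.47611999511719), (117.77494812011719, 122.39892578125), 6.217025279998779)
floor scene ((672.903076171875, 105.86708068847656), 63.04343032836914) ((671.968505859375, 108.0754623413086), (104.27742004394531, 118.77243041992188), 35.53496170043945)
head top [ 614.3 -290.5  110. ] [ 5  5  9  9 68] ((614.2701416015625, -290.61981201171875), 12.829187393188477)
head scene [ 619.6 -289.3  110. ] [ 4  6 10  7 58] ((619.8571166992188, -290.123046875), 14.031767845153809)
rail top ((473.6020812988281, 35.452781677246094), (242.14491271972656, 88.55597686767578), 85.1828842163086) [   5    6   84   34 1484]
top cam [448.16095 -41.23359] ((447.89349365234375, -37.984859466552734), (56.12833023071289, 43.3310432434082), 88.77827453613281) 296
top bar [460.6408  117.97983] ((460.5796813964844, 117.96875762939453), (12.787062644958496, 44.299522399902344), 89.53515625) 84
scene cam [456.71945 -40.24379] ((457.728759765625, -40.152870178222656), (51.176239013671875, 50.23562240600586), 85.82552337646484) 207
scene bar [469.2656  117.82966] ((468.5224304199219, 117.56846618652344), (46.52041244506836, 13.697758674621582), 5.443225860595703) 65
```

```bash
cat > go.py <<'E'
import sys
from h import *
from scipy.spatial.transform import Rotation as Ro
from station import sensors
def info():
    s=sensors.read_state();R=Ro.from_quat(s["eef_rot"]).as_matrix();p=np.array(s["position"])
    yaw=np.degrees(np.arctan2(R[1,2],R[0,2]))
    print('t',round(s["t"],2),'pos',p.round(1),'jawyaw',yaw.round(2),'open',round(s["opening"],3),'F',np.round(s["force"],1),'T',np.round(s["ft_torque"],2),'q',np.round(s["joints"],2),'toolx',R[:,0].round(4))
    return p,R,yaw
def plan(target,yaw):
    p,R,y=info();d=(yaw-y+180)%360-180
    if d>90:d-=180
    if d<-90:d+=180
    # desired exact down frame at target yaw
    a=np.radians(y+d);z=np.array([np.cos(a),np.sin(a),0]);x=np.array([0,0,-1.]);Rt=np.stack([x,np.cross(z,x),z],1)
    rv=Ro.from_matrix(R.T@Rt).as_rotvec()
    print('turn norm',(rv/np.pi).round(4),'deg',round(d,2))
    D=np.array(target)-p
    print('shift norm before turn',(R.T@D/200).round(4),'after turn',(Rt.T@D/200).round(4),'mm',D.round(1))
if __name__=="__main__":
    plan([float(v) for v in sys.argv[1:4]],float(sys.argv[4]))
E
python3 go.py 617 -290 215 90
```

```text
t 0.15 pos [ 232.7 -579.5  196.2] jawyaw 111.87 open 0.996 F [ 0.4 -0.1  0.2] T [-0.    0.04  0.01] q [-0.93  0.39  0.01 -0.   -1.19 -0.26] toolx [-7.0e-04  1.5e-03 -1.0e+00]
turn norm [ 1.215e-01  5.000e-04 -1.000e-04] deg -21.87
shift norm before turn [-0.0931 -2.3225  0.6281] after turn [-0.0939 -1.9215  1.4477] mm [384.3 289.5  18.8]
```

play_rows([
  [-0.03,0,0,0.0405,0,0,1],
  [-0.03,0,0,0.0405,0,0,1],
  [-0.034,0,0,0.0405,0,0,1],
  [0,-0.2,0.15,0,0,0,1],
  [0,-0.22,0.165,0,0,0,1],
  [0,-0.22,0.165,0,0,0,1],
  [0,-0.22,0.165,0,0,0,1],
  [0,-0.22,0.165,0,0,0,1],
])

```text
t: 1.15
position: [450.0, -416.6, 215.6]
eef_rot: [-0.5, 0.5, 0.5, 0.5]
force: [-0.5, -0.9, 0.1]
opening: 0.996
```

```bash
python3 go.py 617 -290 215 90
```

```text
t 1.15 pos [ 450.  -416.6  215.6] jawyaw 90.0 open 0.996 F [-0.5 -0.9  0.1] T [-0.12 -0.01 -0.01] q [-0.48  0.35  0.01 -0.   -1.23 -1.09] toolx [-4.e-04  3.e-04 -1.e+00]
turn norm [ 0.      0.0001 -0.0001] deg -0.0
shift norm before turn [ 0.003  -0.835   0.6328] after turn [ 0.0031 -0.8349  0.6329] mm [167.  126.6  -0.6]
```

play_rows([
  [0,-0.18,0.2,0,0,0,1],
  [0,-0.18,0.2,0,0,0,1],
  [0,-0.175,0.233,0,0,0,1],
  [0,0,0,0,0,0,1],
  [0,0,0,0,0,0,1],
  [0,0,0,0,0,0,1],
  [0,0,0,0,0,0,1],
  [0,0,0,0,0,0,1],
])

```text
t: 2.15
position: [555.4, -292.0, 215.9]
eef_rot: [-0.5, 0.5, 0.5, 0.5]
force: [-0.2, 0.2, -0.4]
opening: 1.001
```

Run:
```python
from go import *
from station import get_image
info();d=get_image("wrist");cv2.imwrite("pics/w1.png",d["color"]);np.savez("w1.npz",**d)
print(-d["R"].T@d["t"]); print(proj(d,[617,-290,110]),proj(d,[617,-290,12]))
P=cloud(d);m=(abs(P[...,2]-110)<6)&(d["range_z"]>0)&(abs(P[...,0]-617)<25)&(abs(P[...,1]+290)<25)
print(P[m].mean(0),m.sum(),P[m].min(0),P[m].max(0))
```

```text
t 2.15 pos [ 555.4 -292.   215.9] jawyaw 89.94 open 1.001 F [-0.2  0.2 -0.4] T [-0.06 -0.04 -0.01] q [-0.23  0.38  0.04  0.   -1.24 -1.35] toolx [ 1.e-04 -0.e+00 -1.e+00]
[ 484.08266622 -292.26912489  403.76439244]
[325.91559025 300.45343359] [325.20760434 262.1287857 ]
[ 615.45221971 -292.96176292  109.83296889] 872 [ 602.90833424 -306.57108033  104.01606511] [ 629.70172079 -279.2245886   112.32145309]
```

View pics/w1.png

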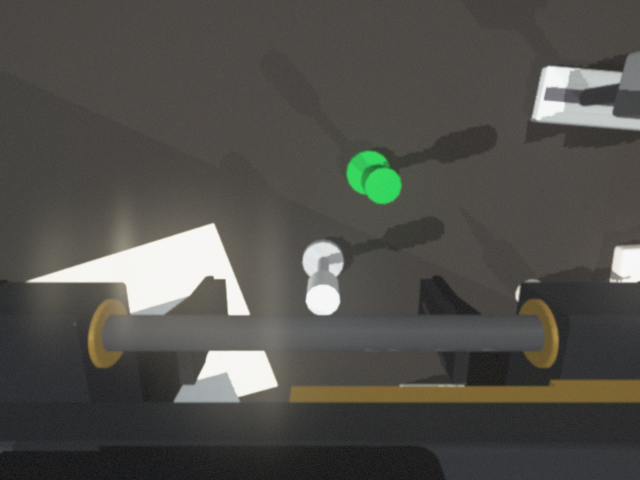

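The wrist view puts the grey head at (322,300), centred between the jaws, and the green post at (380,180), well clear. The measured head is (616,-293,110), which matches the expected height. I'll descend and grip.

play_rows([
  [0,-0.15,-0.005,0,0,0,1],
  [0,-0.153,0,0,0,0,1],
  [0.2,0,0,0,0,0,1],
  [0.2,0,0,0,0,0,1],
  [0.2,0,0,0,0,0,1],
  [0.11,0,0,0,0,0,1],
  [0,0,0,0,0,0,1],
  [0,0,0,0,0,0,0.6],
], force=15)

```text
t: 3.2
position: [617.4, -292.9, 75.2]
eef_rot: [0.501, -0.5, -0.499, -0.5]
force: [0.2, 0.4, 0.9]
opening: 0.949
```

play_rows([
  [0,0,0,0,0,0,0.3],
  [0,0,0,0,0,0,0],
  [0,0,0,0,0,0,0],
  [0,0,0,0,0,0,0],
  [0,0,0,0,0,0,0],
  [0,0,0,0,0,0,0],
  [0,0,0,0,0,0,0],
  [0,0,0,0,0,0,0],
])

```text
t: 4.2
position: [616.4, -292.3, 73.8]
eef_rot: [-0.5, 0.5, 0.5, 0.5]
force: [0.4, 0.3, 0.3]
opening: 0.315
```

```bash
python3 go.py 660 108 240 90
```

```text
t 4.2 pos [ 616.4 -292.3   73.8] jawyaw 90.0 open 0.315 F [0.4 0.3 0.3] T [-0.04 -0.01 -0.05] q [-0.21  0.58  0.01 -0.   -1.   -1.36] toolx [-1.e-04  0.e+00 -1.e+00]
turn norm [ 0.  0. -0.] deg -0.0
shift norm before turn [-0.831  -0.2179  2.0017] after turn [-0.831  -0.2179  2.0016] mm [ 43.6 400.3 166.2]
```

play_rows([
  [-0.1,0,0,0,0,0,0],
  [-0.2,0,0,0,0,0,0],
  [-0.25,0,0,0,0,0,0],
  [-0.25,0,0,0,0,0,0],
  [0,-0.02,0.15,0,0,0,0],
  [0,-0.04,0.25,0,0,0,0],
  [0,-0.04,0.25,0,0,0,0],
  [0,-0.04,0.25,0,0,0,0],
])

```text
t: 5.2
position: [644.2, -110.8, 233.3]
eef_rot: [-0.5, 0.5, 0.5, 0.5]
force: [1.3, 0.0, -1.3]
opening: 0.318
```

play_rows([
  [0,-0.04,0.25,0,0,0,0],
  [0,-0.04,0.25,0,0,0,0],
  [0,0,0.25,0,0,0,0],
  [0,0,0.2,0,0,0,0],
  [0,0,0.15,0,0,0,0],
  [0,0,0,0,0,0,0],
  [0,0,0,0,0,0,0],
  [0,0,0,0,0,0,0],
])

```text
t: 6.2
position: [660.4, 106.6, 233.8]
eef_rot: [-0.5, 0.5, 0.5, 0.5]
force: [-1.0, 0.1, -2.4]
opening: 0.315
```

Run:
```python
from go import *
from station import get_image
plan([660,108,97],90)
for n in ("scene","wrist"):
    d=get_image(n);cv2.imwrite(f"pics/{n}2.png",d["color"]);np.savez(f"{n}2.npz",**d)
```

```text
t 6.2 pos [660.4 106.6 233.8] jawyaw 89.93 open 0.315 F [-1.   0.1 -2.4] T [-0.05 -0.04  0.01] q [ 0.4   0.44  0.19  0.   -1.32 -1.97] toolx [-4.e-04 -2.e-04 -1.e+00]
turn norm [-0.0004 -0.0001 -0.0001] deg 0.07
shift norm before turn [0.6838 0.0016 0.0073] after turn [0.6838 0.0018 0.0072] mm [  -0.4    1.4 -136.8]
```

View pics/scene2.png

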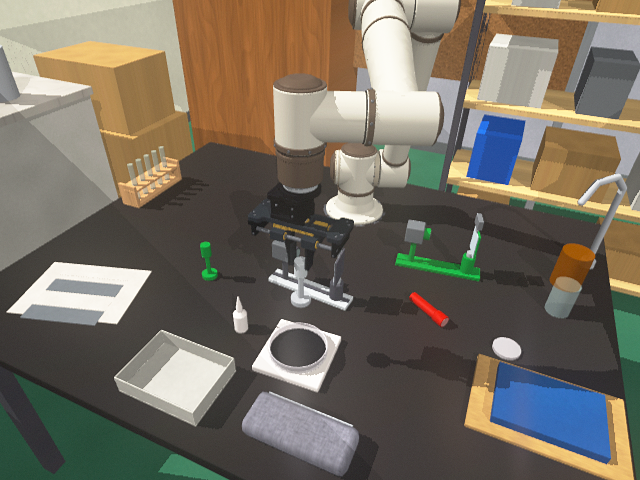

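View pics/wrist2.png

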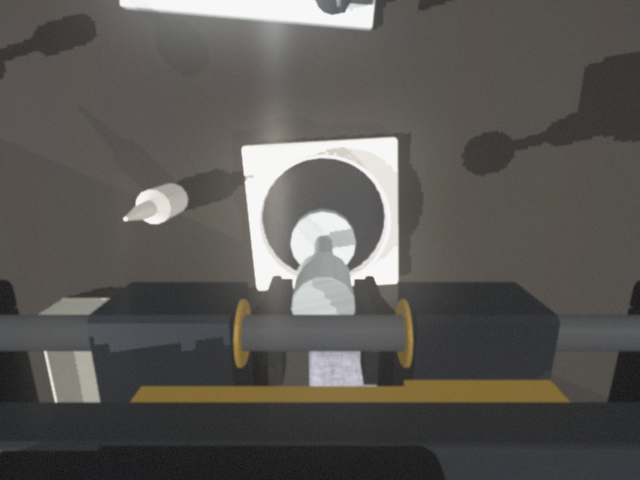

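Scene: the post hangs upright in the jaws. Wrist: the dish floor ellipse is centred near (324,220), with the post foot above it at (323,240). I'll check that centre with a ray and then lower.

Run:
```python
from h import *
d=load('wrist2')
for uv in [(244,147),(397,139),(398,289),(258,290)]: print('pad',ray(d,uv,18).round(1))
for uv in [(263,215),(385,215),(324,158)]: print('floor edge',ray(d,uv,23).round(1))
```

```text
pad [602.6  26.3  18. ]
pad [595.  181.3  18. ]
pad [757.9 190.3  18. ]
pad [758.8  33.2  18. ]
floor edge [672.   43.3  23. ]
floor edge [672.2 171.5  23. ]
floor edge [613.4 107.5  23. ]
```

play_rows([
  [0.15,0,0,0,0,0,0],
  [0.2,0,0,0,0,0,0],
  [0.2,0,0,0,0,0,0],
  [0.09,0,0,0,0,0,0],
  [0.025,0,0,0,0,0,0],
  [0.01,0,0,0,0,0,0],
  [0,0,0,0,0,0,0],
  [0,0,0,0,0,0,0],
])

```text
t: 7.3
position: [661.0, 107.9, 100.1]
eef_rot: [-0.5, 0.499, 0.5, 0.501]
force: [0.4, 1.2, -1.2]
opening: 0.314
```

```bash
python3 go.py 660 108 97 90
```

```text
t 7.3 pos [661.  107.9 100.1] jawyaw 90.01 open 0.314 F [ 0.4  1.2 -1.2] T [ 0.01 -0.06  0.01] q [ 0.4   0.53 -0.    0.   -1.03 -1.97] toolx [ 2.1e-03  7.0e-04 -1.0e+00]
turn norm [0.0001 0.0002 0.0007] deg -0.01
shift norm before turn [0.0156 0.0052 0.0004] after turn [0.0156 0.0051 0.0004] mm [-1.   0.1 -3.1]
```

Still bearing the post's weight (Fz −1.2 N). I'll creep down the last few millimetres until it touches.

play_rows([
  [0.005,0,0,0,0,0,0],
  [0.005,0,0,0,0,0,0],
  [0.004,0,0,0,0,0,0],
  [0.004,0,0,0,0,0,0],
  [0,0,0,0,0,0,0],
  [0,0,0,0,0,0,0],
  [0,0,0,0,0,0,0],
  [0,0,0,0,0,0,0],
])

```text
t: 8.3
position: [661.2, 107.7, 96.8]
eef_rot: [0.501, -0.499, -0.5, -0.5]
force: [-2.4, -0.2, 5.9]
opening: 0.314
```

```bash
python3 go.py 660 108 97 90
```

```text
t 8.3 pos [661.2 107.7  96.8] jawyaw 90.03 open 0.314 F [-2.4 -0.2  5.9] T [-0.04  0.39 -0.04] q [ 0.4   0.54 -0.01  0.   -1.03 -1.97] toolx [ 2.3e-03  1.0e-04 -1.0e+00]
turn norm [0.0002 0.     0.0007] deg -0.03
shift norm before turn [-0.001   0.0058  0.0014] after turn [-0.001   0.0058  0.0014] mm [-1.2  0.3  0.2]
```

Foot on the floor (Fz about +6 N). Now open, then rise.

play_rows([
  [0,0,0,0,0,0,0.4],
  [0,0,0,0,0,0,0.6],
  [0,0,0,0,0,0,0.9],
  [0,0,0,0,0,0,1],
  [0,0,0,0,0,0,1],
  [0,0,0,0,0,0,1],
  [-0.1,0,0,0,0,0,1],
  [-0.2,0,0,0,0,0,1],
])

```text
t: 9.3
position: [659.1, 107.3, 153.7]
eef_rot: [-0.499, 0.502, 0.501, 0.498]
force: [0.0, 1.3, -0.3]
opening: 0.989
```

```bash
python3 go.py 520 118 270 93
```

```text
t 9.3 pos [659.1 107.3 153.7] jawyaw 90.0 open 0.989 F [ 0.   1.3 -0.3] T [-0.02 -0.11 -0.  ] q [ 0.4   0.49  0.07 -0.   -1.15 -1.97] toolx [-0.0048 -0.0015 -1.    ]
turn norm [-0.0167 -0.0004 -0.0015] deg 3.0
shift norm before turn [-0.5781  0.6981  0.0526] after turn [-0.5814  0.6916  0.0898] mm [-139.1   10.7  116.3]
```

play_rows([
  [-0.25,0,0,0,0,0,1],
  [-0.25,0,0,0,0,0,1],
  [-0.18,0.1,0,0,0,0,1],
  [0,0.2,0.03,0,0,0,1],
  [0,0.2,0.02,0,0,0,1],
  [0,0.17,0,0,0,0,1],
  [0,0,0,0,0,0,1],
  [0,0,0,0,0,0,1],
])

```text
t: 10.3
position: [526.9, 117.8, 291.6]
eef_rot: [-0.5, 0.5, 0.5, 0.5]
force: [0.4, -0.6, 0.5]
opening: 0.999
```

Run:
```python
from go import *
from station import get_image
info()
for n in ("scene","wrist","top"):
    d=get_image(n);cv2.imwrite(f"pics/{n}3.png",d["color"]);np.savez(f"{n}3.npz",**d)
```

```text
t 10.3 pos [526.9 117.8 291.6] jawyaw 90.01 open 0.999 F [ 0.4 -0.6  0.5] T [-0.06 -0.03 -0.02] q [ 0.52  0.18 -0.04  0.   -1.35 -2.09] toolx [ 9.e-04  4.e-04 -1.e+00]
```

View pics/scene3.png

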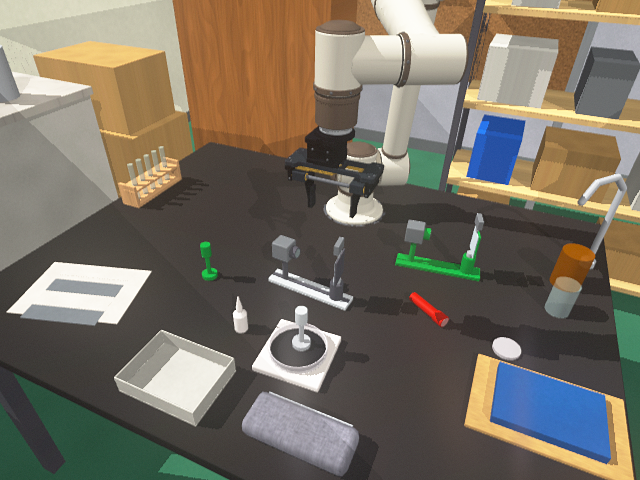

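View pics/wrist3.png

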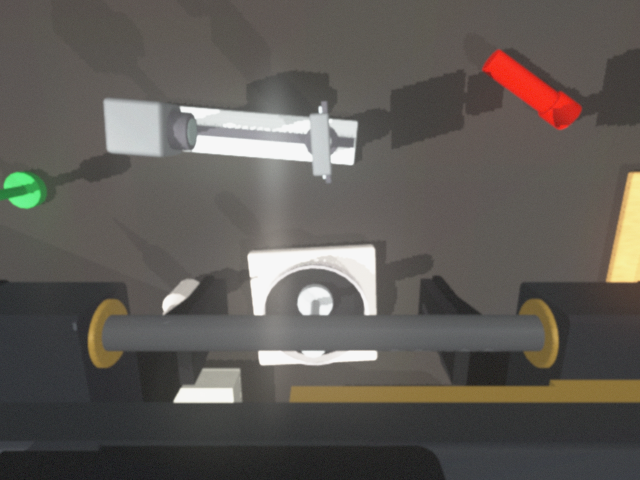

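View pics/top3.png

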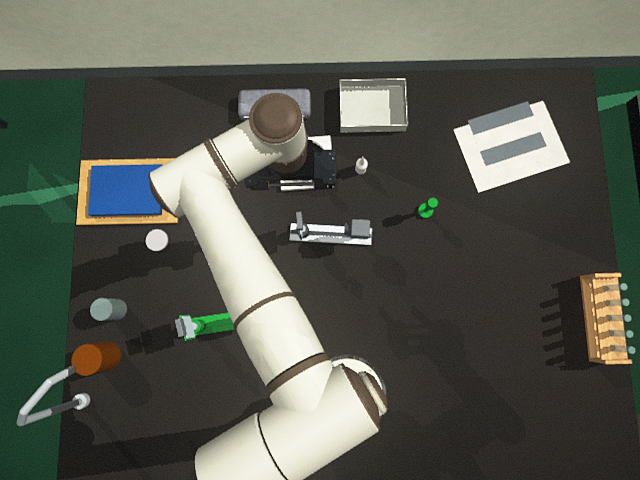

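The post stands upright in the dish: scene (301,325), wrist (316,302). Wrist: bar at (320,145), camera box at (140,127), rail running between them. Now measure the bar, rail line and camera in this near view.

Run:
```python
from h import *
d=load('wrist3');print(-d["R"].T@d["t"])
P=cloud(d);ok=d["range_z"]>0
def reg(z,tol,x0,x1,y0,y1):
    m=ok&(abs(P[...,2]-z)<tol)&(P[...,0]>x0)&(P[...,0]<x1)&(P[...,1]>y0)&(P[...,1]<y1)
    v,u=np.nonzero(m);q=np.array([ray(d,(a,b),z)[:2] for a,b in zip(u,v)],np.float32)
    print(z,len(q),'mean',q.mean(0),'rect',cv2.minAreaRect(q),'zmed',np.median(P[m][:,2]),'cloudmean',P[m].mean(0)); return q
reg(193,5,430,510,80,160);reg(138,5,410,510,-110,20);r=reg(12,6,400,520,-110,200);reg(133,6,630,690,80,140)
# rail long edges: near (+x) edge at clear columns
c=d["color"].astype(int).min(-1)
c2=[]
for u in list(range(200,300,4))+[345,348,351]:
    col=c[80:200,u];b=np.nonzero(col>150)[0]
    c2.append([ray(d,(u,80+b.max()+.5),12)[1],ray(d,(u,80+b.max()+.5),12)[0],ray(d,(u,80+b.min()-.5),12)[0]])
c2=np.array(c2)
for k in (1,2):
    f=np.polyfit(c2[:,0],c2[:,k],1);res=c2[:,k]-np.polyval(f,c2[:,0]);g=abs(res)<3;f=np.polyfit(c2[g,0],c2[g,k],1);print('edge',k,f,res.std(),'x at y=118',np.polyval(f,118),'x at -40',np.polyval(f,-40))
a=cv2.resize(d["color"][80:200,90:370],(800,343),interpolation=cv2.INTER_CUBIC);cv2.imwrite('pics/w3c.png',a)
```

```text
[455.7521695  117.45962054 479.0084215 ]
193 1196 mean [463.69565 115.42385] rect ((464.1595458984375, 115.46319580078125), (43.697052001953125, 13.891068458557129), 3.377601385116577) zmed 193.1007265437847 cloudmean [463.69434889 115.42418024 193.09002633]
138 3284 mean [451.06387  -42.237602] rect ((451.5167236328125, -41.980438232421875), (50.73882293701172, 45.454498291015625), 85.39900207519531) zmed 138.05803763563966 cloudmean [451.06352197 -42.28336366 137.87662974]
12 5965 mean [458.4002   50.01083] rect ((459.3341064453125, 53.566383361816406), (203.5626220703125, 49.801116943359375), 85.3904037475586) zmed 12.567172253370568 cloudmean [458.39421445  50.12968938  12.80871328]
133 87 mean [670.68427  106.917274] rect ((671.5460205078125, 106.86637115478516), (21.166872024536133, 5.702548980712891), 89.9386215209961) zmed 133.1323114938381 cloudmean [670.59730013 106.92185015 133.1393961 ]
edge 1 [8.19805817e-02 4.80632803e+02] 0.40377762428990377 x at y=118 490.30651169030335 x at -40 477.35357977454055
edge 2 [7.81973706e-02 4.29523568e+02] 0.33672571113471184 x at y=118 438.7508574198378 x at -40 426.3956728596093
```

View pics/w3c.png

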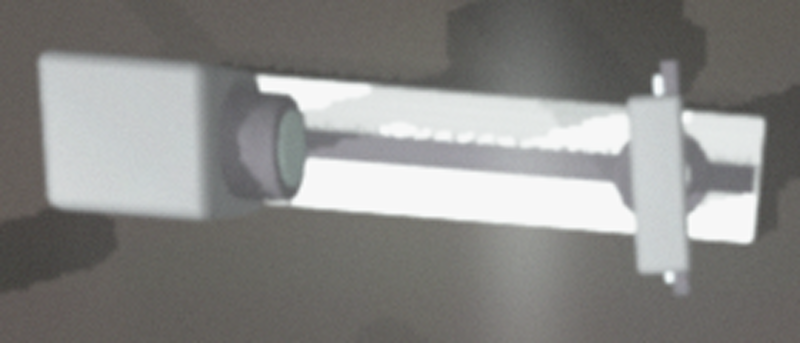

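Run:
```python
from h import *
import go
d=load('scene3')
P=cloud(d);m=(abs(P[...,2]-132)<6)&(d["range_z"]>0)&(abs(P[...,0]-660)<40)&(abs(P[...,1]-108)<40)
v,u=np.nonzero(m);c=(d["color"].min(-1)>205)
print(len(u),u.min(),u.max(),v.min(),v.max(),ray(d,(u.mean(),v.mean()),133))
x=d["color"][300:352,280:330];cv2.imwrite('pics/pc.png',cv2.resize(x,(600,624),interpolation=cv2.INTER_CUBIC)[:600])
w=load('wrist3')
m=(w["color"].min(-1)>170);print('foot ray wrist guess',ray(w,(316,302),35),proj(w,[661,107.7,35]),proj(w,[661,107.7,133]))
go.plan([464.2,115.4,164],93.4)
```

```text
109 295 307 306 316 [665.58272157 109.75440882 133.        ]
foot ray wrist guess [658.8204718 108.7957539  35.       ] [315.13118835 303.61129302] [313.26641376 345.19082054]
t 10.45 pos [527.2 117.7 290.7] jawyaw 89.97 open 0.997 F [ 0.2 -0.3 -1. ] T [-0.03  0.01 -0.04] q [ 0.52  0.19 -0.04 -0.   -1.35 -2.09] toolx [-6.e-04 -3.e-04 -1.e+00]
turn norm [-0.019  -0.0001 -0.0002] deg 3.43
shift norm before turn [ 0.6338  0.3144 -0.0114] after turn [0.6336 0.3149 0.0072] mm [ -63.    -2.3 -126.7]
```

View pics/pc.png

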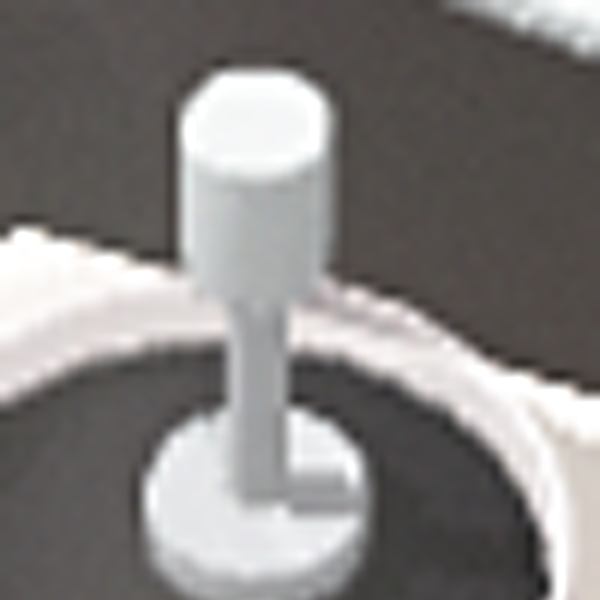

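The crop shows the post upright and its foot flat inside the dish, away from the rim. Next I go over the bar, align the jaws at 93.4° and descend.

play_rows([
  [0,0,0,-0.019,0,0,1],
  [0,0.15,0.007,0,0,0,1],
  [0,0.165,0,0,0,0,1],
  [0.2,0,0,0,0,0,0.9],
  [0.2,0,0,0,0,0,0.7],
  [0.16,0,0,0,0,0,0.6],
  [0.074,0,0,0,0,0,0.6],
  [0,0,0,0,0,0,0.6],
])

```text
t: 11.45
position: [463.6, 115.1, 163.8]
eef_rot: [-0.515, 0.486, 0.515, 0.484]
force: [-0.7, 0.4, -0.1]
opening: 0.618
```

Run:
```python
from go import *
from station import get_image
plan([464.2,115.4,163],93.4)
d=get_image("wrist");cv2.imwrite("pics/w4.png",d["color"])
```

```text
t 11.45 pos [463.6 115.1 163.8] jawyaw 93.42 open 0.618 F [-0.7  0.4 -0.1] T [ 0.03 -0.06 -0.03] q [ 0.58  0.16 -0.39  0.   -1.02 -2.1 ] toolx [-0.0015 -0.0013 -1.    ]
turn norm [ 0.0001 -0.0004 -0.0005] deg -0.02
shift norm before turn [ 0.0041 -0.0029  0.0013] after turn [ 0.0041 -0.0029  0.0013] mm [ 0.6  0.3 -0.8]
```

View pics/w4.png

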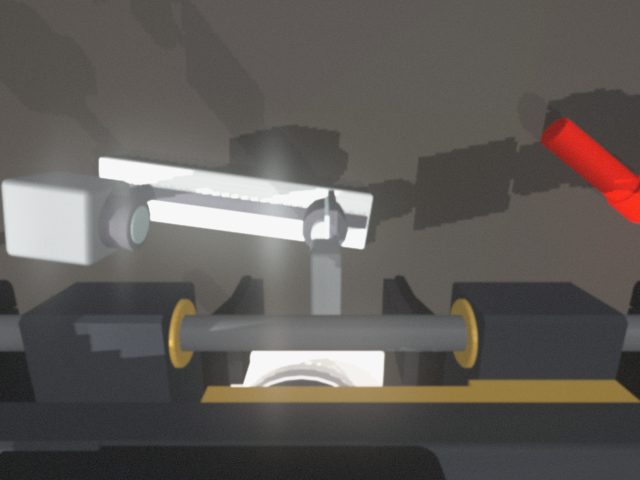

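The bar (col 327) sits between the fingers (inner edges 262 and 385). Close on it.

play_rows([
  [0,0,0,0,0,0,0.4],
  [0,0,0,0,0,0,0.2],
  [0,0,0,0,0,0,0],
  [0,0,0,0,0,0,0],
  [0,0,0,0,0,0,0],
  [0,0,0,0,0,0,0],
  [0,0,0,0,0,0,0],
  [0,0,0,0,0,0,0],
], force=25)

```text
t: 12.5
position: [463.6, 115.9, 164.6]
eef_rot: [-0.515, 0.484, 0.515, 0.485]
force: [-2.0, 5.3, 1.9]
opening: 0.152
```

```bash
python3 go.py 464.2 115.4 163 131.55
```

```text
t 12.5 pos [463.6 115.9 164.6] jawyaw 93.43 open 0.152 F [-2.   5.3  1.9] T [1.46 0.66 0.  ] q [ 0.59  0.16 -0.39 -0.   -1.02 -2.1 ] toolx [ 5.e-04  1.e-03 -1.e+00]
turn norm [-2.118e-01  2.000e-04  3.000e-04] deg 38.12
shift norm before turn [ 0.0081 -0.003  -0.0025] after turn [ 0.0081 -0.0008 -0.0038] mm [ 0.6 -0.5 -1.6]
```

play_rows([
  [0,0,0.003,-0.02,0,0,0],
  [0,0,0,-0.035,0,0,0],
  [0,0,0,-0.04,0,0,0],
  [0,0,0,-0.04,0,0,0],
  [0,0,0,-0.04,0,0,0],
  [0,0,0,-0.025,0,0,0],
  [0,0,0,-0.012,0,0,0],
  [0,0,0,0,0,0,0],
])

```text
t: 13.5
position: [463.4, 116.1, 164.6]
eef_rot: [-0.645, 0.29, 0.645, 0.29]
force: [-1.6, 3.8, 2.5]
opening: 0.152
```

Run:
```python
from go import *
from station import get_image
plan([464.2,115.4,163],131.55)
for n in ("scene","wrist"):
    d=get_image(n);cv2.imwrite(f"pics/{n}5.png",d["color"]);np.savez(f"{n}5.npz",**d)
```

```text
t 13.5 pos [463.4 116.1 164.6] jawyaw 131.55 open 0.152 F [-1.6  3.8  2.5] T [ 1.26  0.72 -0.06] q [ 0.59  0.16 -0.39 -0.   -1.02 -1.43] toolx [ 1.e-04  4.e-04 -1.e+00]
turn norm [0.     0.0001 0.0001] deg -0.0
shift norm before turn [ 0.008  -0.0007 -0.0052] after turn [ 0.008  -0.0007 -0.0052] mm [ 0.8 -0.7 -1.6]
```

View pics/wrist5.png

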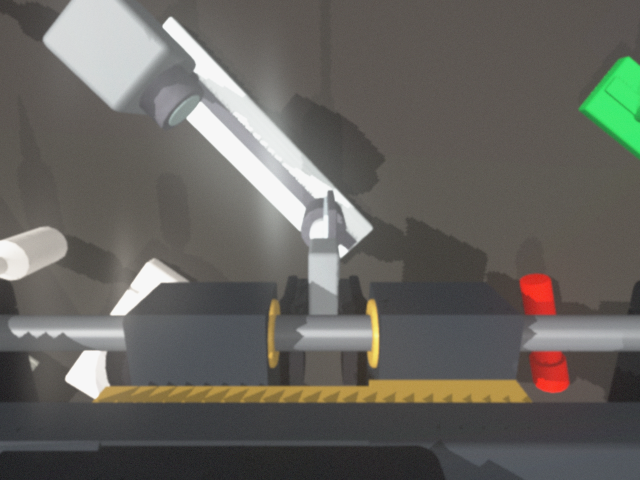

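View pics/scene5.png

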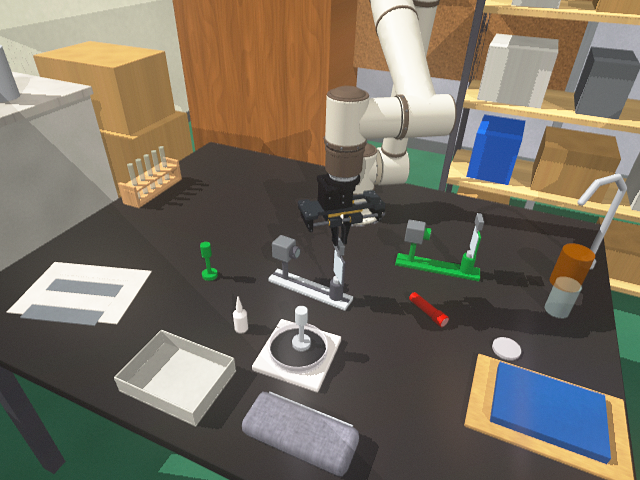

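The wrist view shows the bar (col 324) square in the pads and the rail crossing at about 45°. Scene: post still upright at (301,325), with dropper and torch unmoved. One numeric check of the bar angle against the rail before handing in.

Run:
```python
from h import *
d=load('wrist5');P=cloud(d);ok=d["range_z"]>0
m=ok&(abs(P[...,2]-193)<4)&(abs(P[...,0]-464)<40)&(abs(P[...,1]-115)<40)
v,u=np.nonzero(m);print('bar px',u.min(),u.max(),v.min(),v.max())
L=[];Rr=[]
for r in range(v.min()+3,v.max()-2):
    w=u[v==r]
    if len(w)>15: L.append(ray(d,(w.min(),r),193)[:2]);Rr.append(ray(d,(w.max(),r),193)[:2])
A=[]
for E in (np.array(L),np.array(Rr)):
    vx,vy,_,_=cv2.fitLine(E.astype(np.float32),cv2.DIST_HUBER,0,.01,.01).ravel();A.append(np.degrees(np.arctan2(vy,vx))%180)
print('bar edge dirs',A,len(L),'expected 41.55')
m=ok&(abs(P[...,2]-12)<6)&(abs(P[...,0]-460)<90)&(P[...,1]<200)&(P[...,1]>-100)
v,u=np.nonzero(m);print('rail',cv2.minAreaRect(P[m][:,:2].astype(np.float32)))
pv=np.array([464.,115.5]);post=np.array([661,107.7])
for nb in (-48.45,np.mean(A)-90):
    a=np.radians(2*nb+94.6);x=np.array([np.cos(a),np.sin(a)]);D=post-pv;print('y err',x[0]*D[1]-x[1]*D[0])
```

```text
bar px 287 358 250 314
bar edge dirs [np.float32(40.907677), np.float32(39.53598)] 59 expected 41.55
rail ((457.97479248046875, 36.085533142089844), (239.51283264160156, 50.22240447998047), 85.40230560302734)
y err 0.11224684702163135
y err 9.249312876164916
```

The bar mask included finger pixels (cols 287–358; the bar is about 310–340). I'll repeat with brightness edges on the free part of the bar only.

Run:
```python
from h import *
d=load('wrist5');g=d["color"].min(-1).astype(float)
cv2.imwrite('pics/w5c.png',cv2.resize(d["color"][180:330,250:400],(600,600),interpolation=cv2.INTER_CUBIC))
gs=cv2.GaussianBlur(g,(5,5),1);gx=np.gradient(gs,axis=1)
for r0,r1 in ((256,278),(256,312),(284,312)):
  A=[]
  for lo,hi,s in ((300,318,1),(330,347,-1)):
    E=[]
    for r in range(r0,r1):
        w=s*gx[r,lo:hi];i=int(np.argmax(w)); w2=np.clip(w[max(0,i-2):i+3],0,None);uu=lo+max(0,i-2)+(w2*np.arange(len(w2))).sum()/w2.sum()
        E.append(ray(d,(uu,r),193)[:2])
    E=np.array(E,np.float32);vx,vy,_,_=cv2.fitLine(E,cv2.DIST_HUBER,0,.01,.01).ravel();A.append(round(float(np.degrees(np.arctan2(vy,vx))%180),2))
  print(r0,r1,A)
```

```text
256 278 [40.86, 38.94]
256 312 [42.16, 41.76]
284 312 [42.52, 42.42]
```

View pics/w5c.png

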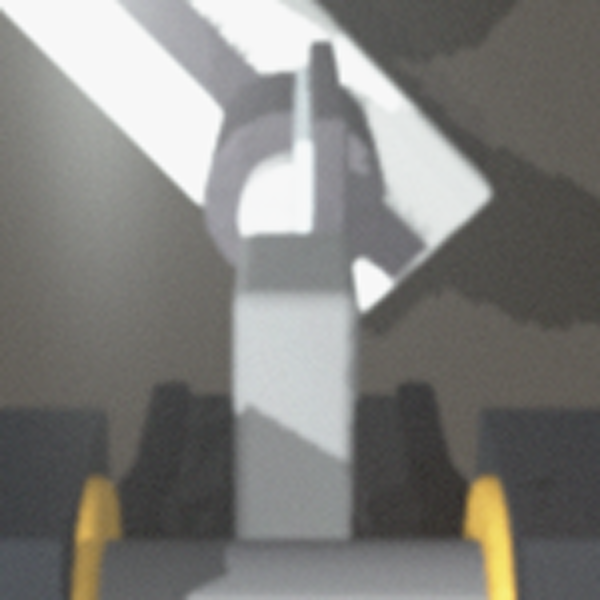

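Fitted over the whole visible bar, the edges lie at 41.8–42.2°, against 41.55° commanded. That is under 0.6°, or about 4 mm at the post, within the 14 mm allowed. Handing in.

Run:
```python
import go
go.info()
from station import ticket
print(ticket.close_job())
```

```text
t 13.6 pos [463.4 116.1 164.6] jawyaw 131.55 open 0.151 F [-2.9  4.3  2.1] T [ 1.35  0.75 -0.1 ] q [ 0.59  0.16 -0.39 -0.   -1.02 -1.43] toolx [ 2.e-04  4.e-04 -1.e+00]
the job is handed in; nothing more can be done
None
```

The post is standing in the dish, released, and the mirror is held at the angle that should put the post's head in the middle of the little camera's view. I handed the job in at 13.6 s; the system gave no verdict.

- **Post:** I put the grey post down at about (661, 108) mm, 16 mm from the dish centre. The pictures after release show it upright with its foot flat on the dish floor.
- **Mirror:** I gripped the bar with the grip force set to 25 N and turned it 38.1° (0.665 rad). By my measured positions the line of sight passes about 0.1 mm from the axis of the head.
- **Bystanders:** In the last scene picture the dropper bottle and the torch are where they started.

**Checks that disagreed:**
- The first bar-angle check, from the depth picture, read 1–2° low, which would be 9 mm off at the head. That mask had picked up finger pixels, so I set it aside.
- A brightness-edge fit over the whole visible bar gave 41.8–42.2° against the planned 41.55°, or up to about 4 mm off. Fits over shorter stretches of the bar ranged from 38.9° to 42.5°, the lowest about 18 mm off, so I relied on the longest fit and the gripper's own reading.
- The scene and top cameras disagreed with the wrist camera by 2–5 mm on raised points. I used the wrist camera for the final positions.

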